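Reset the lamp interlock with its two-key chord

TASK

Reset the microscope lamp's interlock on the grey box: with the fingertips push its clear sliding guard fully back, away from you, press both green keys fully down together and hold them down for three seconds, then let go and push the guard fully home again so that it covers the keys. Do not press the red stop key between them. Nothing is to be lifted, and the box and the things around it stay where they are.

Things in the scene. Friction and masses are not known exactly. Their poses are not given: they have to be found in the camera images.
- reset_box: Grey interlock reset box, 136 (x) x 132 (y) mm, deck 45 mm above the worktop, loose on rubber feet, 2.4 kg (slides if pushed with about 15 to 25 N). Origin: centre of its underside; z up, +x to its rear (away from the robot), +y to its left seen from the robot. Green keys at x -35, y +32 and -32 mm; red stop key between them at y 0. A clear sliding guard covers them at the start.
- key_left_top (a point): Centre of the top of the left green key (round, 26 mm across); 57 mm above the worktop when up, 51 mm when fully down; moves with the key.
- key_right_top (a point): Centre of the top of the right green key, the same as the left one; the keys' centres are 64 mm apart.
- key_left (a joint): Travel of the left green key: 0 up, 0.006 m fully down. Spring: about 1.5 N to start, 5 N fully down; it comes back up by itself.
- key_right (a joint): Travel of the right green key, the same as the left one.
- key_stop (a joint): Travel of the red stop key (round, 16 mm across, top 5 mm above the deck): 0 up, 0.003 m fully down (3 N). Must not be pressed. Its top lies lower than the green keys even when these are fully down.
- guard (a joint): Slide of the guard along the box's +x: 0 closed (over the keys), 0.056 m fully back (keys free). At the start 0 to 0.006. It drags with about 1.5 N and stays where it is left.
- guard_rib (a point): Middle of the top of the orange push rib on the guard's rear edge, at x -12 mm of the box when closed; moves with the guard. Rib: 8 mm thick (x), 100 mm long (y), 81 mm above the worktop. Guard: clear plate 56 (x) x 110 (y) mm, top 65 mm above the worktop, skirts at its two sides; front edge 52 mm before the rib's middle. Push the rib's front face to open, its rear face to close.
- mouse: Black computer mouse, 112x62x38 mm, loose, to the right of the box. Bystander; origin at its underside.
- marker_black: White marker pen with black cap, 135 mm long, 17 mm thick, loose, lying in front of the box. Bystander; origin at its underside.
- tally_counter: Light grey round hand tally counter, 56x76x23 mm, loose, behind the box. Bystander; origin at its underside.
- flask_small: Small clear culture flask with orange cap, 97x44x26 mm, lying loose behind the box. Bystander; origin at its underside.
- timer: White lab timer, 70x64x19 mm, loose, to the front right of the box. Bystander; origin at its underside.

How it is judged:
On the way, in this order (a step that is already met when the one before it is completed fails the run):
1. the guard is pushed fully back (at least 48 of 56 mm), keys still up (value of joint guard above 0.048 m and value of joint each of key_left, key_right below 0.001 m), for 0.2 s.
2. both green keys are held down together (at least 4 of 6 mm each) for 2.5 s without a break (value of joint each of key_left, key_right above 0.004 m), for 2.5 s.
3. both keys are let go (value of joint each of key_left, key_right below 0.001 m), for 0.1 s.
At the end, for the whole second after the job is handed in: The guard is home over the keys (within 5 mm), both green keys and the red key are up (within 1 mm), and the box stands level and still (all of step 3 and value of joint guard below 0.005 m and value of joint key_stop below 0.001 m and linear speed of reset_box below 0.01 m/s and angle between reset_box's own z axis and vertical below 0.05 rad); the robot touches nothing.
It fails at once if one green key pressed (4 mm) while the other is still up (under 1 mm) ((value of joint key_left above 0.004 m and value of joint key_right below 0.001 m) or (value of joint key_right above 0.004 m and value of joint key_left below 0.001 m)).
It fails at once if the red stop key is pressed (1.5 mm) (value of joint key_stop above 0.0015 m).
It fails at once if the box is lifted, tipped or shoved (10 mm up, 0.15 rad, 30 mm) (height (world z) of reset_box above 0.01 m or angle between reset_box's own z axis and vertical above 0.15 rad or distance of reset_box from where it was at the start of the episode above 0.03 m).
It fails at once if a loose thing round the box is lifted (20 mm) or pushed away (25 mm) (distance of any of mouse, marker_black, tally_counter, flask_small, timer from where it was at the start of the episode above 0.025 m or height (world z) of any of mouse, marker_black, tally_counter, flask_small, timer above 0.02 m).
It also fails if it takes over 67 s, if anything falls off the work surface, if the arm or the gripper's body presses on something with over 40 N, if the wrist force passes 120 N, or if a joint passes its speed limit or range.

ROBOT

A 6-joint arm with a two-finger parallel gripper is mounted at the origin on a cart in front of the work surface, level with it; the furniture and walls round the work are solid. World frame = base frame: x ahead of the robot, y to its left, z up, the work surface at z = 0. Lengths are in m, angles in rad, forces in N, time in s.
With the tool pointing down it reaches from about 0.35 to 0.775 m from the base axis. Payload 7.3 kg.
Tool frame: the origin (TCP) lies midway between the tips of the shut fingers; the grasp point (between the pads) lies 19 mm behind it (robot.grip_depth is the z of the grasp point in the tool frame, in m); z points along the fingers, y is the line along which they close (so a half turn about z gives the same grasp; the last joint's range is limited). The gripper opens to 92 mm and grips with 3 to 60 N. Pads are 19 mm wide; open, the fingers measure 130 mm over their backs; the gripper's body (75 mm by 190 mm) begins 47 mm behind the grasp point.
Start: joints at [1.054, 0.342, 1.524, -0, 1.275, -0.146], TCP at [0.19, 0.489, 0.227] pointing down, gripper open.
Joint ranges: [-2.53, 2.53], [-0.77, 2.02], [0.04, 2.7], [-1, 4.14], [0.28, 2.66], [-3.11, 3.11]. Speed limits (rad/s): [2.57, 2.57, 3.14, 3.14, 3.14, 3.14].

INTERFACE

Orientations are given as [roll, pitch, yaw] about the fixed x, y, z axes, in that order (R = Rz(yaw) Ry(pitch) Rx(roll)).
In Python, from cell import robot, viewer gives the robot as it stands.
- The arm moves only by the tool step_arm, never from a script. Its argument "increments" is a list of rows, each an object with "delta_pos": the shift along the tool's x, y, z in cm, a list of three; "dr": the turn, a rotation vector about the tool's x, y, z in degrees, a list of three; "fingers": the closure, from -1 (fully open) to 1 (shut), so that 0 is half open. In form: [{"delta_pos": [tx, ty, tz], "dr": [wx, wy, wz], "fingers": fingers}, ...]. A call has exactly 5 rows; each row is the pose to reach, as a shift and turn from the pose commanded when the call began, along the tool's axes at that moment; what a row does not reach only later rows make up. A row lasts 1/8 s, in which the tool goes at most 62.5 mm and 10.7 degrees, less where a joint would pass 70% of its speed; a pose out of reach is approached as far as the arm can. A call with a gripper value outside its range is refused whole. The fingers move at their own pace and stop on an object; "newtons" is the grip in N (left out, the last holds). Time passes only in rows, so rows that repeat a pose let the fingers close, or fill a call up. It gives the time, the measured TCP pose, the force, the opening and the grip force at its end, in the units of the state.
- robot.observe(): the state, without advancing time (a new reading comes with each control period).
- viewer.read_camera(name): name is "side" or "top" or "wrist"; returns the picture (384x512x3 uint8, red, green, blue); there is no depth.
- viewer.camera_params(name): a dict with "K" (3x3 intrinsics, pixels), "k1" (the pictures are not rectified: a ray, as slopes to the right and down, at radius r is drawn at 1 + k1 r^2 times it, then the intrinsics apply), "T" (4x4, takes a point from camera to world coordinates). Camera axes: x right, y down, z forward; pixel columns grow to the right and rows downward; lengths in m; the calibration is good to about 2 mm. A picture is of the moment at which its call begins: read the wrist's pose just before it. camera_params takes no time and is no camera call; for the wrist camera it gives the pose at the moment of the call.
- robot.hand_in(): hands the job in; it is judged then, once.
The state is a dict: "time": time; "qpos": joint angles; "qvel": joint speeds; "joint_efforts": joint torques, N m; "tool_pos": TCP position; "tool_rot": TCP orientation; "contact_force": force on the tool from outside, world axes, zero at the start; "torque": the same for the moment, N m; "opening": finger opening in m; "grip_force": force on a finger pad.
Only numpy, scipy, OpenCV 4.12 (cv2) and the standard library are available. Lean on these libraries where they do the work, as an engineer would, in place of code of your own. Each camera call takes 0.05 s, during which the arm holds its last target. There are 200 camera calls.

## Working session

There is one attempt and no reset: what is moved stays moved. The work goes in short steps, Python scripts to look and compute and a tool call to move; the robot and the scene stay as the last step left them, time stands still between calls to the robot, and variables do not carry over. Pictures are saved under pics/ and viewed, at most 10 in all, crops included, and the job is handed in when it is done.

Besides the shell and the picture viewer there is one more tool, called in YAML: its name, and indented under it one key for each argument. step_arm: Moves the arm, as the interface text tells. Its arguments: {"type":"object","properties":{"increments":{"type":"array"},"newtons":{"type":"number"}},"required":["increments"]}

```bash
mkdir -p pics
python3 - <<'E'
from cell import robot, viewer
import cv2,numpy as np
a=viewer.read_camera("top");b=viewer.read_camera("side")
cv2.imwrite("pics/top.png",a[:,:,::-1]);cv2.imwrite("pics/side.png",b[:,:,::-1])
for n in("top","side"):
  p=viewer.camera_params(n);print(n,p)
s=robot.observe();print(s["time"],s["tool_pos"],s["tool_rot"],s["opening"])
E
```

```text
top {'K': array([[366.89323084,   0.        , 247.02953842],
       [  0.        , 366.89323084, 191.9345405 ],
       [  0.        ,   0.        ,   1.        ]]), 'k1': -0.0849199792134925, 'T': array([[ 0.02470256, -0.99583497,  0.08776391,  0.45310275],
       [-0.99959861, -0.02582291, -0.01165299, -0.33272241],
       [ 0.01387077, -0.08744082, -0.99607314,  0.94215981],
       [ 0.        ,  0.        ,  0.        ,  1.        ]])}
side {'K': array([[361.32855326,   0.        , 253.10280402],
       [  0.        , 361.32855326, 194.85966342],
       [  0.        ,   0.        ,   1.        ]]), 'k1': -0.05740850057249709, 'T': array([[ 0.87002429, -0.27619255,  0.40838145,  0.19663401],
       [-0.49262618, -0.51965611,  0.69805227, -0.94105433],
       [ 0.01942108, -0.80850182, -0.58817312,  0.58641226],
       [ 0.        ,  0.        ,  0.        ,  1.        ]])}
0.1 [0.19003004 0.48902867 0.22612637] [-3.14025201e+00 -2.12668387e-04  2.77076336e+00] 0.09184481899249301
```

View pics/top.png

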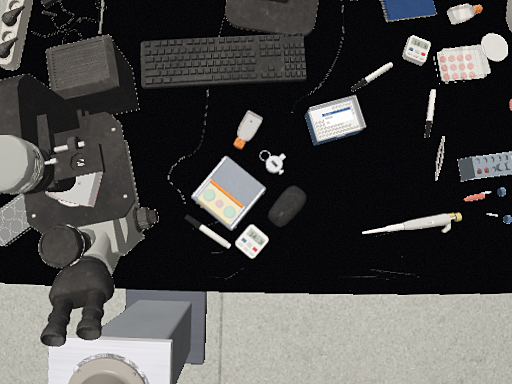

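View pics/side.png

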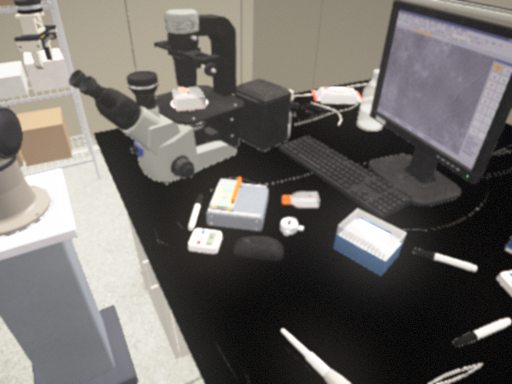

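The top view shows the grey box around (230,192), turned by about 40°. Its orange rib runs from about (208,178) to (241,207). The keys are on the lower-left side, the marker is at (208,232), the timer at (252,241), the mouse at (288,206), the tally counter at (273,162) and the flask at (247,130).

```bash
cat > h.py <<'E'
import numpy as np, cv2
from cell import robot, viewer
def ray(p,uv):
    K,k=p["K"],p["k1"]; d=np.array([(uv[0]-K[0,2])/K[0,0],(uv[1]-K[1,2])/K[1,1]]); s=d.copy()
    for _ in range(20): s=d/(1+k*(s@s))
    return p["T"][:3,3],p["T"][:3,:3]@np.array([s[0],s[1],1])
def cast(p,uv,z):
    o,d=ray(p,uv); return o+d*(z-o[2])/d[2]
def proj(p,X):
    T=p["T"];c=T[:3,:3].T@(np.array(X)-T[:3,3]);s=c[:2]/c[2];s=s*(1+p["k1"]*(s@s))
    return s*p["K"][[0,1],[0,1]]+p["K"][:2,2]
def orange(im,roi=None):
    h=cv2.cvtColor(im,cv2.COLOR_RGB2HSV); m=cv2.inRange(h,(8,150,150),(22,255,255))
    if roi: r=np.zeros_like(m); r[roi[1]:roi[3],roi[0]:roi[2]]=1; m=m*r
    return m
E
python3 - <<'E'
from h import *
im=cv2.imread("pics/top.png");p=viewer.camera_params("top")
m=orange(im[:,:,::-1].copy(),(195,165,255,225))
c=max(cv2.findContours(m,0,1)[0],key=cv2.contourArea)
r=cv2.minAreaRect(c);print(r)
bp=cv2.boxPoints(r); print([cast(p,q,.081).round(4) for q in bp]); print("ctr",cast(p,r[0],.081))
cv2.imwrite("pics/crop.png",cv2.resize(im[140:270,170:320],None,fx=5,fy=4.6,interpolation=2)[:600])
E
```

```text
((226.20205688476562, 193.254638671875), (40.59444808959961, 2.5882365703582764), 39.47246170043945)
[array([ 0.5518, -0.2541,  0.081 ]), array([ 0.5566, -0.2578,  0.081 ]), array([ 0.4975, -0.3334,  0.081 ]), array([ 0.4928, -0.3296,  0.081 ])]
ctr [ 0.52458905 -0.29384833  0.081     ]
```

View pics/crop.png

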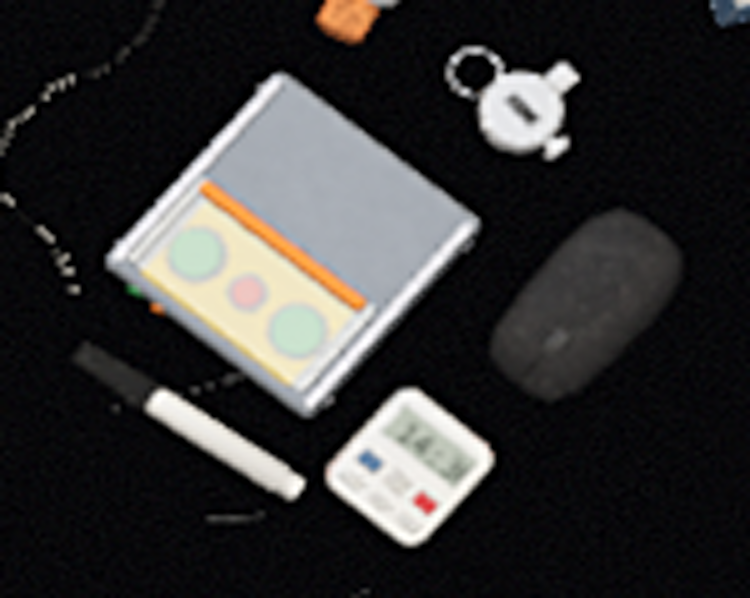

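Run:
```python
from h import *
pt,ps=[viewer.camera_params(n) for n in("top","side")]
def tri(a,b):
    o1,d1=ray(pt,a);o2,d2=ray(ps,b)
    s=np.linalg.lstsq(np.c_[d1,-d2],o2-o1,rcond=None)[0]
    x,y=o1+s[0]*d1,o2+s[1]*d2; return ((x+y)/2).round(3),np.linalg.norm(x-y).round(3)
for n,a,b in [("eyeL",(53,336),(76,78)),("eyeR",(88,341),(86,73)),("turret cap",(62,243),(143,78)),("lamp top",(12,163),(182,16)),("knob",(146,216),(181,167)),("blackbox",(85,65),(263,90)),("arm top",(70,140),(222,22)),("base robot",(103,372),(20,205))]: print(n,*tri(a,b))
# pose targets
c=np.array([.5246,-.2938]);ex=np.array([.787,-.616])/np.hypot(.787,.616)
print("box origin",c+.012*ex,"near key line",c-.023*ex,"pre-open TCP",c-.022*ex)
s=robot.observe();print(s["qpos"])
print({k:v.shape for k,v in [("T",viewer.camera_params("wrist")["T"])]},viewer.camera_params("wrist")["T"].round(3),s["tool_pos"])
```

```text
eyeL [ 0.25  -0.012  0.311] 0.001
eyeR [ 0.263 -0.09   0.344] 0.012
turret cap [ 0.409 -0.008  0.284] 0.002
lamp top [0.533 0.011 0.42 ] 0.001
knob [ 0.461 -0.097  0.05 ] 0.012
blackbox [0.789 0.022 0.181] 0.003
arm top [ 0.583 -0.082  0.417] 0.03
base robot [ 0.043  0.021 -0.016] 0.031
box origin [ 0.53404955 -0.30119635] near key line [ 0.50648836 -0.27962367] pre-open TCP [ 0.50727582 -0.28024003]
[ 1.05401833e+00  3.42657541e-01  1.52488070e+00  1.61348811e-05
  1.27541173e+00 -1.45953555e-01]
{'T': (4, 4)} [[ 0.362  0.891  0.275  0.115]
 [ 0.932 -0.346 -0.107  0.518]
 [-0.     0.295 -0.955  0.384]
 [ 0.     0.     0.     1.   ]] [0.19003004 0.48902867 0.22612637]
```

step_arm:
  increments:
    - {"delta_pos": [0,0,-6],"dr": [0,0,0],"fingers": 0.02}
    - {"delta_pos": [0,0,-12],"dr": [0,0,0],"fingers": 0.02}
    - {"delta_pos": [0,0,-18],"dr": [0,0,0],"fingers": 0.02}
    - {"delta_pos": [0,0,-24],"dr": [0,0,0],"fingers": 0.02}
    - {"delta_pos": [0,0,-30],"dr": [0,0,0],"fingers": 0.02}

```text
time: 0.72
tool_pos: [0.1899, 0.4888, 0.5285]
tool_rot: [-3.142, 0.0, 2.771]
contact_force: [0.6, 1.1, 0.7]
opening: 0.0474
grip_force: 0.0
```

step_arm:
  increments:
    - {"delta_pos": [-3.8,-4,0],"dr": [0,0,0],"fingers": 0.02}
    - {"delta_pos": [-7.6,-8,0],"dr": [0,0,0],"fingers": 0.02}
    - {"delta_pos": [-11.4,-12,0],"dr": [0,0,0],"fingers": 0.02}
    - {"delta_pos": [-15.2,-16,0],"dr": [0,0,0],"fingers": 0.02}
    - {"delta_pos": [-19,-20,0],"dr": [0,0,0],"fingers": 0.02}

```text
time: 1.35
tool_pos: [0.295, 0.2324, 0.5265]
tool_rot: [-3.141, -0.0, 2.771]
contact_force: [1.1, 0.3, 0.3]
opening: 0.0455
grip_force: 0.0
```

step_arm:
  increments:
    - {"delta_pos": [-3.8,-4,0],"dr": [0,0,0],"fingers": 0.02}
    - {"delta_pos": [-7.6,-8,0],"dr": [0,0,0],"fingers": 0.02}
    - {"delta_pos": [-11.4,-12,0],"dr": [0,0,0],"fingers": 0.02}
    - {"delta_pos": [-15.2,-16,0],"dr": [0,0,0],"fingers": 0.02}
    - {"delta_pos": [-19,-20,0],"dr": [0,0,0],"fingers": 0.02}

```text
time: 1.98
tool_pos: [0.3997, -0.023, 0.5265]
tool_rot: [3.141, -0.0, 2.771]
contact_force: [1.0, 0.2, -0.0]
opening: 0.045
grip_force: 0.0
```

step_arm:
  increments:
    - {"delta_pos": [-3.8,-4,0],"dr": [0,0,3.4],"fingers": 0.02}
    - {"delta_pos": [-7.6,-8,0],"dr": [0,0,6.8],"fingers": 0.02}
    - {"delta_pos": [-11.4,-12,0],"dr": [0,0,10.2],"fingers": 0.02}
    - {"delta_pos": [-15.2,-16,0],"dr": [0,0,13.6],"fingers": 0.02}
    - {"delta_pos": [-19,-20,0],"dr": [0,0,16.8],"fingers": 0.02}

```text
time: 2.6
tool_pos: [0.5043, -0.2781, 0.5264]
tool_rot: [3.141, -0.0, 2.475]
contact_force: [0.8, 0.2, 1.5]
opening: 0.0451
grip_force: 0.0
```

step_arm:
  increments:
    - {"delta_pos": [0,0,6],"dr": [0,0,0],"fingers": 0.02}
    - {"delta_pos": [0,0,12],"dr": [0,0,0],"fingers": 0.02}
    - {"delta_pos": [0,0,18],"dr": [0,0,0],"fingers": 0.02}
    - {"delta_pos": [0,0,24],"dr": [0,0,0],"fingers": 0.02}
    - {"delta_pos": [0,0,30],"dr": [0,0,0],"fingers": 0.02}

```text
time: 3.22
tool_pos: [0.5036, -0.2761, 0.2246]
tool_rot: [3.142, -0.0, 2.478]
contact_force: [0.9, 0.3, 0.5]
opening: 0.045
grip_force: 0.0
```

Run:
```python
from h import *
p=viewer.camera_params("wrist");s=robot.observe();im=viewer.read_camera("wrist")
cv2.imwrite("pics/w1.png",im[:,:,::-1])
m=orange(im);c=max(cv2.findContours(m,0,1)[0],key=cv2.contourArea);r=cv2.minAreaRect(c);print(r)
bp=[cast(p,q,.081) for q in cv2.boxPoints(r)];print(np.round(bp,4),cast(p,r[0],.081),s["tool_pos"],s["tool_rot"],s["opening"])
np.save("p1.npy",p["T"])
```

```text
((301.5000305175781, 314.4999694824219), (10.999998092651367, 278.99993896484375), 90.0)
[[ 0.566  -0.4835  0.081 ]
 [ 0.7948 -0.1939  0.081 ]
 [ 0.8113 -0.2021  0.081 ]
 [ 0.5788 -0.496   0.081 ]] [ 0.68596514 -0.34418053  0.081     ] [ 0.50362868 -0.27610592  0.22455092] [ 3.14150471e+00 -4.48938799e-04  2.47756098e+00] 0.04500848829453296
```

View pics/w1.png

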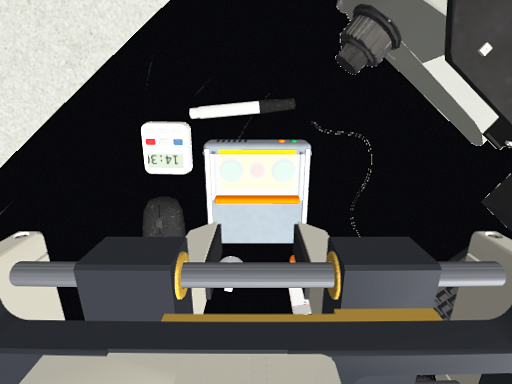

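The wrist view shows the box at (205-310, 140-240). The orange rib is at (215-300, 200), the keys are at (231,171) and (284,171), and the red key is at (257,170). The box is nearly square to the tool.

Run:
```python
from h import *
p=viewer.camera_params("wrist");p["T"]=np.load("p1.npy")
im=cv2.imread("pics/w1.png")[:,:,::-1].copy()
m=orange(im,(205,185,312,212));c=max(cv2.findContours(m,0,1)[0],key=cv2.contourArea);x,y,w,h=cv2.boundingRect(c);print(x,y,w,h)
s=robot.observe();R=cv2.Rodrigues(np.zeros(3))[0]
ps=s["tool_rot"][2];tx=np.array([np.cos(ps),np.sin(ps)]);ty=np.array([np.sin(ps),-np.cos(ps)])
def tool(q,z): d=cast(p,q,z)[:2]-s["tool_pos"][:2]; return np.round([1e3*d@tx,1e3*d@ty],1)
# per-column centre line fit
cols=[u for u in range(x+3,x+w-3)]; 
for name,f in(("front/top edge",np.min),("bottom",np.max)):
  L=[f(np.nonzero(m[:,u])[0]) for u in cols]; k=np.polyfit(cols,L,1); print(name,k)
  off=-.5 if f is np.min else .5
  print([tool((u,np.polyval(k,u)+off),.081) for u in (x-.5,x+w/2-.5,x+w-.5)])
h=cv2.cvtColor(im,cv2.COLOR_RGB2HSV)
g=cv2.inRange(h,(40,15,120),(90,255,255));g[:155]=0;g[190:]=0;g[:,:210]=0;g[:,302:]=0
for c in cv2.findContours(g,0,1)[0]:
  if cv2.contourArea(c)>60:
    q=cv2.fitEllipse(c)[0];print("key",q,cv2.contourArea(c),tool(q,.057))
q=h[155:190,245:270];rm=cv2.inRange(q,(0,25,100),(9,255,255))|cv2.inRange(q,(165,25,100),(180,255,255))
v,u=np.nonzero(rm);print("red",u.mean()+245,v.mean()+155,len(u),tool((u.mean()+245,v.mean()+155),.05))
```

```text
214 196 86 8
front/top edge [2.71864605e-16 1.96000000e+02]
[array([-24.3, -49.5]), array([-24.3,  -0.5]), array([-24.3,  48.6])]
bottom [1.16150961e-02 1.99133228e+02]
[array([-32.3, -49.9]), array([-32.9,  -0.5]), array([-33.6,  49. ])]
key (283.158203125, 171.09376525878906) 291.5 [-1.5 31.5]
key (230.46392822265625, 170.860595703125) 297.0 [ -1.2 -31.7]
red nan nan 0 [nan nan]<stdin>:20: RuntimeWarning: Mean of empty slice.
  ret = ret.dtype.type(ret / rcount)
```

step_arm:
  increments:
    - {"delta_pos": [0,0,4],"dr": [0,0,0],"fingers": 0.02}
    - {"delta_pos": [0,0,8],"dr": [0,0,0],"fingers": 0.02}
    - {"delta_pos": [0,0,12],"dr": [0,0,0],"fingers": 0.02}
    - {"delta_pos": [0,0,14.5],"dr": [0,0,0],"fingers": 0.02}
    - {"delta_pos": [0,0,15.3],"dr": [0,0,0],"fingers": 0.02}

```text
time: 3.9
tool_pos: [0.5038, -0.2762, 0.0729]
tool_rot: [3.142, -0.002, 2.478]
contact_force: [0.0, -0.5, -0.1]
opening: 0.0451
grip_force: 0.0
```

step_arm:
  increments:
    - {"delta_pos": [-1,0,0],"dr": [0,0,0],"fingers": 0.02}
    - {"delta_pos": [-2,0,0],"dr": [0,0,0],"fingers": 0.02}
    - {"delta_pos": [-3,0,0],"dr": [0,0,0],"fingers": 0.02}
    - {"delta_pos": [-4,0,0],"dr": [0,0,0],"fingers": 0.02}
    - {"delta_pos": [-5,0,0],"dr": [0,0,0],"fingers": 0.02}

```text
time: 4.53
tool_pos: [0.5442, -0.3078, 0.0741]
tool_rot: [3.142, 0.001, 2.478]
contact_force: [-0.9, 1.3, 1.5]
opening: 0.0451
grip_force: 1.0
```

step_arm:
  increments:
    - {"delta_pos": [-0.4,0,0],"dr": [0,0,0],"fingers": 0.02}
    - {"delta_pos": [-0.8,0,0],"dr": [0,0,0],"fingers": 0.02}
    - {"delta_pos": [-1.2,0,0],"dr": [0,0,0],"fingers": 0.02}
    - {"delta_pos": [-1.6,0,0],"dr": [0,0,0],"fingers": 0.02}
    - {"delta_pos": [-1.8,0,0],"dr": [0,0,0],"fingers": 0.02}

```text
time: 5.15
tool_pos: [0.5532, -0.3148, 0.0733]
tool_rot: [-3.141, -0.014, 2.478]
contact_force: [-19.9, 14.2, 15.5]
opening: 0.045
grip_force: 12.2
```

Run:
```python
from h import *
p=viewer.camera_params("wrist");s=robot.observe();im=viewer.read_camera("wrist")
cv2.imwrite("pics/w2.png",im[:,:,::-1]);np.save("p2.npy",p["T"])
print(s["tool_pos"],s["contact_force"],s["time"])
```

```text
[ 0.55318512 -0.31483755  0.07329489] [-19.94027272  14.2034979   15.53598992] 5.15
```

View pics/w2.png

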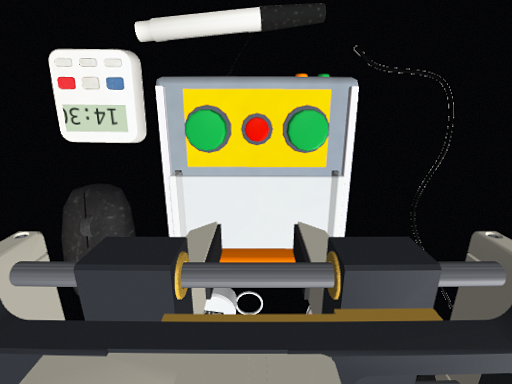

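The guard is fully back. Both green keys, at (208,129) and (307,129), and the red key, at (257,128), are clear. The stop has been reached at about 24 N, so I back off.

step_arm:
  increments:
    - {"delta_pos": [1,0,0],"dr": [0,0,0],"fingers": 0.02}
    - {"delta_pos": [2,0,-1],"dr": [0,0,0],"fingers": 0.02}
    - {"delta_pos": [4,0,-3],"dr": [0,0,0],"fingers": 0.02}
    - {"delta_pos": [6,0,-5],"dr": [0,0,0],"fingers": 0.02}
    - {"delta_pos": [6,0,-5],"dr": [0,0,0],"fingers": 0.02}

```text
time: 5.82
tool_pos: [0.5109, -0.2815, 0.1261]
tool_rot: [3.141, 0.004, 2.478]
contact_force: [0.7, -0.8, -0.6]
opening: 0.0451
grip_force: 0.0
```

```bash
cat > m.py <<'E'
from h import *
import sys
p=viewer.camera_params("wrist");s=robot.observe();im=viewer.read_camera("wrist")
cv2.imwrite(f"pics/{sys.argv[1]}.png",im[:,:,::-1])
h=cv2.cvtColor(im,cv2.COLOR_RGB2HSV)
ps=s["tool_rot"][2];tx=np.array([np.cos(ps),np.sin(ps)]);ty=np.array([np.sin(ps),-np.cos(ps)])
def tool(q,z): d=cast(p,q,z)[:2]-s["tool_pos"][:2]; return np.round([1e3*d@tx,1e3*d@ty],1)
print(s["time"],s["tool_pos"].round(4),s["tool_rot"].round(4),s["contact_force"].round(1),s["opening"])
for n,lo,hi,z,a in(("green",(50,120,50),(85,255,255),.057,200),("red",(0,170,90),(4,255,255),.05,100),("orange",(8,150,150),(18,255,255),.081,150)):
  for c in cv2.findContours(cv2.inRange(h,lo,hi),0,1)[0]:
    if cv2.contourArea(c)>a: q=cv2.minAreaRect(c);e=cv2.fitEllipse(c)[0];print(n,np.round(q[0]),np.round(q[1]),tool(e,z))
E
python3 m.py w3
```

```text
5.825 [ 0.5109 -0.2815  0.1261] [3.1413 0.0044 2.4779] [ 0.7 -0.8 -0.6] 0.04506079697191837
green [293. 187.] [29. 29.] [12.7 30.8]
green [220. 186.] [29. 29.] [ 12.9 -31.8]
red [256. 185.] [16. 16.] [11.7 -0.6]
```

View pics/w3.png

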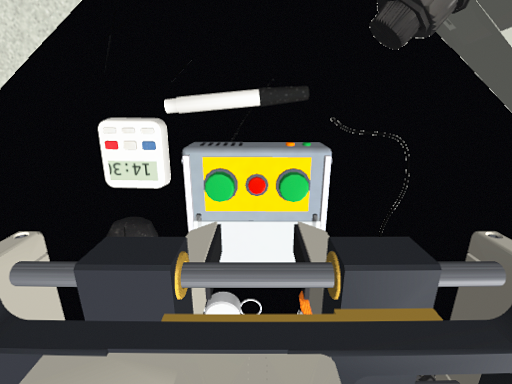

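The keys are at (220,186) and (293,187), fully exposed. The TCP must shift +12.8 mm in x and -0.5 mm in y.

step_arm:
  increments:
    - {"delta_pos": [1.28,-0.05,0],"dr": [0,0,0],"fingers": 0.02}
    - {"delta_pos": [1.28,-0.05,3],"dr": [0,0,0],"fingers": 0.02}
    - {"delta_pos": [1.28,-0.05,5],"dr": [0,0,0],"fingers": 0.02}
    - {"delta_pos": [1.28,-0.05,6],"dr": [0,0,0],"fingers": 0.02}
    - {"delta_pos": [1.28,-0.05,6],"dr": [0,0,0],"fingers": 0.02}

```text
time: 6.5
tool_pos: [0.4999, -0.2739, 0.0628]
tool_rot: [3.142, -0.001, 2.477]
contact_force: [-0.2, -0.1, 0.2]
opening: 0.0453
grip_force: 0.0
```

step_arm:
  increments:
    - {"delta_pos": [0,0,0.5],"dr": [0,0,0],"fingers": 0.02}
    - {"delta_pos": [0,0,1],"dr": [0,0,0],"fingers": 0.02}
    - {"delta_pos": [0,0,1.4],"dr": [0,0,0],"fingers": 0.02}
    - {"delta_pos": [0,0,1.7],"dr": [0,0,0],"fingers": 0.02}
    - {"delta_pos": [0,0,1.9],"dr": [0,0,0],"fingers": 0.02}

```text
time: 7.12
tool_pos: [0.5009, -0.2745, 0.0505]
tool_rot: [-3.141, 0.005, 2.478]
contact_force: [-14.1, 9.4, 55.2]
opening: 0.0449
grip_force: 27.2
```

step_arm:
  increments:
    - {"delta_pos": [0,0,-0.3],"dr": [0,0,0],"fingers": 0.02}
    - {"delta_pos": [0,0,-0.4],"dr": [0,0,0],"fingers": 0.02}
    - {"delta_pos": [0,0,-0.4],"dr": [0,0,0],"fingers": 0.02}
    - {"delta_pos": [0,0,-0.4],"dr": [0,0,0],"fingers": 0.02}
    - {"delta_pos": [0,0,-0.4],"dr": [0,0,0],"fingers": 0.02}

```text
time: 7.75
tool_pos: [0.5007, -0.2743, 0.0511]
tool_rot: [3.142, 0.003, 2.478]
contact_force: [-4.3, 2.0, 15.1]
opening: 0.0448
grip_force: 8.0
```

step_arm:
  increments:
    - {"delta_pos": [0,0,0],"dr": [0,0,0],"fingers": 0.02}
    - {"delta_pos": [0,0,0],"dr": [0,0,0],"fingers": 0.02}
    - {"delta_pos": [0,0,0],"dr": [0,0,0],"fingers": 0.02}
    - {"delta_pos": [0,0,0],"dr": [0,0,0],"fingers": 0.02}
    - {"delta_pos": [0,0,0],"dr": [0,0,0],"fingers": 0.02}

```text
time: 8.38
tool_pos: [0.5007, -0.2744, 0.0511]
tool_rot: [3.142, 0.003, 2.478]
contact_force: [-3.6, 3.2, 15.9]
opening: 0.0449
grip_force: 8.0
```

step_arm:
  increments:
    - {"delta_pos": [0,0,0],"dr": [0,0,0],"fingers": 0.02}
    - {"delta_pos": [0,0,0],"dr": [0,0,0],"fingers": 0.02}
    - {"delta_pos": [0,0,0],"dr": [0,0,0],"fingers": 0.02}
    - {"delta_pos": [0,0,0],"dr": [0,0,0],"fingers": 0.02}
    - {"delta_pos": [0,0,0],"dr": [0,0,0],"fingers": 0.02}

```text
time: 9.0
tool_pos: [0.5007, -0.2744, 0.0511]
tool_rot: [3.142, 0.003, 2.478]
contact_force: [-3.8, 2.9, 16.4]
opening: 0.0451
grip_force: 8.0
```

step_arm:
  increments:
    - {"delta_pos": [0,0,0],"dr": [0,0,0],"fingers": 0.02}
    - {"delta_pos": [0,0,0],"dr": [0,0,0],"fingers": 0.02}
    - {"delta_pos": [0,0,0],"dr": [0,0,0],"fingers": 0.02}
    - {"delta_pos": [0,0,0],"dr": [0,0,0],"fingers": 0.02}
    - {"delta_pos": [0,0,0],"dr": [0,0,0],"fingers": 0.02}

```text
time: 9.62
tool_pos: [0.5007, -0.2744, 0.0511]
tool_rot: [3.142, 0.003, 2.478]
contact_force: [-3.4, 2.4, 16.1]
opening: 0.0449
grip_force: 8.0
```

step_arm:
  increments:
    - {"delta_pos": [0,0,0],"dr": [0,0,0],"fingers": 0.02}
    - {"delta_pos": [0,0,0],"dr": [0,0,0],"fingers": 0.02}
    - {"delta_pos": [0,0,0],"dr": [0,0,0],"fingers": 0.02}
    - {"delta_pos": [0,0,0],"dr": [0,0,0],"fingers": 0.02}
    - {"delta_pos": [0,0,0],"dr": [0,0,0],"fingers": 0.02}

```text
time: 10.25
tool_pos: [0.5007, -0.2743, 0.0511]
tool_rot: [3.142, 0.003, 2.478]
contact_force: [-3.6, 1.5, 15.8]
opening: 0.0451
grip_force: 8.0
```

step_arm:
  increments:
    - {"delta_pos": [0,0,0],"dr": [0,0,0],"fingers": 0.02}
    - {"delta_pos": [0,0,0],"dr": [0,0,0],"fingers": 0.02}
    - {"delta_pos": [0,0,0],"dr": [0,0,0],"fingers": 0.02}
    - {"delta_pos": [0,0,0],"dr": [0,0,0],"fingers": 0.02}
    - {"delta_pos": [0,0,0],"dr": [0,0,0],"fingers": 0.02}

```text
time: 10.88
tool_pos: [0.5007, -0.2744, 0.0511]
tool_rot: [3.142, 0.003, 2.478]
contact_force: [-3.3, 2.3, 16.0]
opening: 0.045
grip_force: 8.0
```

step_arm:
  increments:
    - {"delta_pos": [0,0,-1],"dr": [0,0,0],"fingers": 0.02}
    - {"delta_pos": [0,0,-3],"dr": [0,0,0],"fingers": 0.02}
    - {"delta_pos": [0,0,-7.5],"dr": [0,0,0],"fingers": 0.02}
    - {"delta_pos": [-3,0,-7.5],"dr": [0,0,0],"fingers": 0.02}
    - {"delta_pos": [-3,0,-7.5],"dr": [0,0,0],"fingers": 0.02}

```text
time: 11.5
tool_pos: [0.5247, -0.2933, 0.1242]
tool_rot: [3.141, 0.002, 2.477]
contact_force: [0.4, 0.6, -0.1]
opening: 0.0451
grip_force: 0.0
```

```bash
python3 m.py w4
```

```text
11.5 [ 0.5247 -0.2933  0.1242] [3.1415e+00 2.3000e-03 2.4773e+00] [ 0.4  0.6 -0.1] 0.04505292312382602
green [296. 167.] [30. 30.] [30.4 31.6]
green [220. 166.] [30. 30.] [ 30.5 -31.2]
red [257. 166.] [17. 16.] [29.7  0.1]
orange [257. 258.] [ 5. 74.] [-41.1  -0.1]
```

step_arm:
  increments:
    - {"delta_pos": [-4,0,0],"dr": [0,0,0],"fingers": 0.02}
    - {"delta_pos": [-7.9,0,0],"dr": [0,0,0],"fingers": 0.02}
    - {"delta_pos": [-7.9,0,1.5],"dr": [0,0,0],"fingers": 0.02}
    - {"delta_pos": [-7.9,0,4],"dr": [0,0,0],"fingers": 0.02}
    - {"delta_pos": [-7.9,0,5.1],"dr": [0,0,0],"fingers": 0.02}

```text
time: 12.18
tool_pos: [0.5837, -0.3392, 0.0699]
tool_rot: [-3.142, -0.006, 2.478]
contact_force: [-0.9, 0.5, 0.1]
opening: 0.045
grip_force: 0.0
```

step_arm:
  increments:
    - {"delta_pos": [1,0,0],"dr": [0,0,0],"fingers": 0.02}
    - {"delta_pos": [2,0,0],"dr": [0,0,0],"fingers": 0.02}
    - {"delta_pos": [3,0,0],"dr": [0,0,0],"fingers": 0.02}
    - {"delta_pos": [4,0,0],"dr": [0,0,0],"fingers": 0.02}
    - {"delta_pos": [5,0,0],"dr": [0,0,0],"fingers": 0.02}

```text
time: 12.8
tool_pos: [0.5464, -0.31, 0.0736]
tool_rot: [3.141, 0.002, 2.478]
contact_force: [1.6, -1.0, 1.3]
opening: 0.0453
grip_force: 1.0
```

step_arm:
  increments:
    - {"delta_pos": [0.5,0,0],"dr": [0,0,0],"fingers": 0.02}
    - {"delta_pos": [1,0,0],"dr": [0,0,0],"fingers": 0.02}
    - {"delta_pos": [1.4,0,0],"dr": [0,0,0],"fingers": 0.02}
    - {"delta_pos": [1.7,0,0],"dr": [0,0,0],"fingers": 0.02}
    - {"delta_pos": [1.9,0,0],"dr": [0,0,0],"fingers": 0.02}

```text
time: 13.42
tool_pos: [0.5317, -0.2986, 0.0727]
tool_rot: [3.141, 0.001, 2.478]
contact_force: [3.6, -2.5, -1.2]
opening: 0.0452
grip_force: 2.9
```

step_arm:
  increments:
    - {"delta_pos": [0.1,0,0],"dr": [0,0,0],"fingers": 0.02}
    - {"delta_pos": [0.2,0,0],"dr": [0,0,0],"fingers": 0.02}
    - {"delta_pos": [0.2,0,0],"dr": [0,0,0],"fingers": 0.02}
    - {"delta_pos": [0.2,0,0],"dr": [0,0,0],"fingers": 0.02}
    - {"delta_pos": [0.2,0,0],"dr": [0,0,0],"fingers": 0.02}

```text
time: 14.05
tool_pos: [0.5316, -0.2986, 0.0728]
tool_rot: [3.141, 0.005, 2.477]
contact_force: [6.8, -5.2, -3.1]
opening: 0.0447
grip_force: 4.3
```

Position is unchanged while the force rises, so the guard is on its closed stop. I back off, rise and check.

step_arm:
  increments:
    - {"delta_pos": [-1.2,0,0],"dr": [0,0,0],"fingers": 0.02}
    - {"delta_pos": [-1.5,0,-2],"dr": [0,0,0],"fingers": 0.02}
    - {"delta_pos": [-1.5,0,-6],"dr": [0,0,0],"fingers": 0.02}
    - {"delta_pos": [-1.5,0,-12],"dr": [0,0,0],"fingers": 0.02}
    - {"delta_pos": [-1.5,0,-15],"dr": [0,0,0],"fingers": 0.02}

```text
time: 14.68
tool_pos: [0.5419, -0.3066, 0.2257]
tool_rot: [3.142, 0.002, 2.478]
contact_force: [0.1, 0.9, -0.1]
opening: 0.045
grip_force: 0.0
```

```bash
python3 m.py w5
```

```text
14.675 [ 0.5419 -0.3066  0.2257] [3.1416e+00 2.3000e-03 2.4778e+00] [ 0.1  0.9 -0.1] 0.044987744125257745
orange [257. 152.] [ 7. 88.] [28.6  0.5]
```

View pics/w5.png

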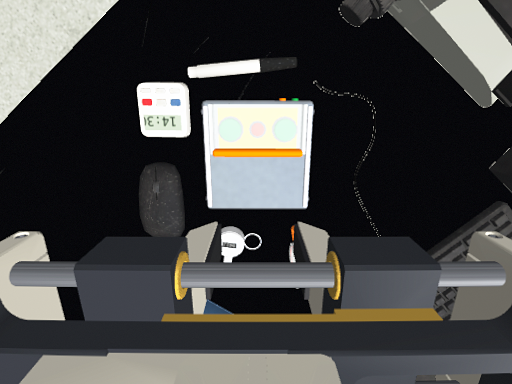

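The guard is home: the rib is at (257,152) and the keys at (230,130) and (284,130) are under the clear plate. The surrounding things are in place and the gripper is clear.

```bash
python3 -c "
from cell import robot
print(robot.hand_in())"
```

```text
the job is handed in; nothing more can be done
None
```

The job is handed in: guard pushed fully back, both green keys held down for over three seconds and released, guard pushed home against its stop, red key never touched; the hand-in returned no verdict.

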